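Reload the electric stapler on the shop desk

ROBOT

A 6-joint arm with a two-finger parallel gripper is mounted at the origin on the work surface. World frame = base frame: x ahead of the robot, y to its left, z up, the work surface at z = 0. Lengths are in mm, angles in rad, forces in N, time in s.
With the tool pointing down it reaches from about 425 to 925 mm from the base axis. Payload 12.5 kg.
Tool frame: the origin (TCP) lies midway between the tips of the shut fingers; the grasp point (between the pads) lies 19 mm behind it; z points along the fingers, y is the direction in which the jaws open and shut (so a half turn about z gives the same grasp; the last joint's range is limited). The gripper opens to 85 mm and grips with 20 to 120 N. Pads are 22 mm wide; open, the fingers measure 114 mm over their backs; the gripper's body (76 mm by 85 mm) begins 54 mm behind the grasp point. The pads swing forward as they close: fully open they stand 13 mm farther back than shut.
Start: joints at [1.188, 0.491, 1.559, -0, 1.092, -0.106], TCP at [170.781, 601.231, 231.327] pointing down, gripper open.
Joint ranges: [-3.1, 3.1], [-0.84, 2.19], [0.05, 2.79], [-1.13, 4.28], [0.06, 2.93], [-2.69, 2.69]. Speed limits (rad/s): [2.22, 2.22, 2.79, 3.14, 3.14, 3.14].

INTERFACE

Orientations are given as a unit quaternion [x, y, z, w].
In Python, from plant import robot gives the robot as it stands. The module is installed in compiled form; this text tells all that it offers.
- The arm moves only by the tool arm_command, never from a script. Its arguments are lists of equal length, an entry for each row: "travel": the shift along the tool's x, y, z in m, a list of three; "rotation": the turn, a rotation vector about the tool's x, y, z in degrees, a list of three. In form: {"travel": [[dx, dy, dz], ...], "rotation": [[ax, ay, az], ...]}. A call has 1 to 12 rows; each row shifts and turns the commanded pose from where the row before left it, along the tool's axes as they then stand; what a row does not reach is not made up. A row lasts 1/10 s, in which the tool goes at most 50 mm and 8.59 degrees, less where a joint would pass 70% of its speed; a pose out of reach is approached as far as the arm can. A call with a gripper value outside its range is refused whole. "grip" is the closure, from 0 (fully open) to 1 (shut), set as the call begins (left out, the last holds). The fingers move at their own pace and stop on an object; "force" is the grip in N (left out, the last holds). Time passes only in rows, so rows that do not move let the fingers close. It gives the time, the measured TCP pose, the force and the opening at its end, in the units of the state.
- robot.observe(): the state, without advancing time (a new reading comes with each control period).
- robot.capture(name): name is "scene" or "side" or "wrist"; returns the picture (480x640x3 uint8, red, green, blue); there is no depth.
- robot.calibration(name): a dict with "K" (3x3 intrinsics, pixels), "dist_coeffs" ([k1, k2, p1, p2, k3] as OpenCV has them; the pictures are not rectified), "view" (4x4, takes a point from world to camera coordinates); the wrist camera has in their place "mount" (4x4, takes a point from camera to tool coordinates, whose origin is the TCP and whose axes are the flange's). Camera axes: x right, y up, looking along -z (the intrinsics and any distortion apply to the point x, -y, -z); pixel columns grow to the right and rows downward; lengths in mm; the calibration is good to about 2 mm. A picture is of the moment at which its call begins: read the wrist's pose just before it. calibration takes no time and is no camera call.
- robot.sign_off(): hands the job in, once; it reports no verdict.
The state is a dict: "time": time; "q": joint angles; "joint_vel": joint speeds; "effort": joint torques, N m; "eef_pos": TCP position; "eef_rot": TCP orientation; "contact_force": force on the tool from outside, world axes, zero at the start; "moment": the same for the moment, N m; "width": finger opening in mm.
Only numpy, scipy, OpenCV 4.12 (cv2) and the standard library are available. Lean on these libraries where they do the work, as an engineer would, in place of code of your own. Each camera call takes 0.05 s, during which the arm holds its last target.

TASK

Load the full strip of staples, not the leftover stub, into the stapler's open loading rail: tail end against the orange spring follower, press it back just far enough for the front end to drop behind the nose plate, then seat the strip flat on the channel floor, straddling the core, and let go. Then push the rail home by its thumb pad, smoothly and without forcing or slamming anything, until the catch clicks and holds it shut. Leave the stub and the other things on the desk where they are.

Things in the scene. Friction and masses are not known exactly. Their poses are not given: they have to be found in the camera images.
- stapler: Heavy-duty electric desk stapler, light grey on a dark base. Origin on the desk under the middle of its 250 x 96 mm (x, y) head; its own -x points out of the front, z up. The front 165 mm of the head are 82 mm high, the rear 118. The base is 18 mm high and reaches 150 mm ahead of the origin. The loading rail slides out along -x. Pressing the rail or shell with over 25 N damages it.
- rail (a joint): How far the loading rail stands out, in m: 0.120 = fully out (the start), about 0 = home. An ejector spring pushes it out with 8 N when out, 9 N near home; riding over the catch, 18 to 10 mm before the stop, takes up to 13 N. The catch clicks 2 mm before the hard stop; let go earlier, the rail springs out. Their depth is adjustable: the stop lies anywhere from -0.008 to +0.006.
- rail_seat (a point): Point on the rail: inner face of the nose plate, mid width, on the channel floor, 34 mm above the desk. x runs along the channel towards the head, y across, z up. Channel 16 mm wide between walls 8 mm high (tops flared, 23 mm wide over all). A core bar 4 mm wide, 18 mm high runs down the middle; the staple legs go either side of it. Nose plate 6 mm thick, 22 wide, rising 16 mm above the floor.
- rail_mouth (a point): Middle of the mouth in the head's front face (x = -125 mm of the stapler), at channel floor height. With the rail fully out, 112 mm of channel stand free between the nose plate and this face. The mouth is 26 mm wide and leaves 3 mm above a strip that is fully down; a strip that stands proud jams on it.
- thumb_pad (a point): Centre of the front face of the dark ribbed thumb pad on the rail, 24 mm ahead of the nose plate's inner face. The face is 30 mm wide and 21 mm high, from 28 to 49 mm above the desk (1 mm lower than the nose plate), and looks along the stapler's -x. With the rail home it stands about 16 mm proud of the head's front.
- follower (a joint): How far the orange spring follower is pushed back along the channel towards the head, in m: 0 = fully forward, stop at 0.018. Its spring gives 2 N at 0 and rises 0.1 N per mm. Behind a seated strip it reads 0.012. It grips a strip end to end, so a strip let go half way down stays there.
- follower_face (a point): Centre of the orange follower's front face, 12.5 mm above the channel floor. At rest it lies 84 mm behind the nose plate's inner face, so the 96 mm strip must push it back at least 12 mm. The follower is 12 mm wide and its top is 24 mm above the channel floor, 8 mm higher than the nose plate's.
- strip: The full strip of bright steel staples, glued side by side into an inverted U: 96 long (x), 13 wide (y), 24 mm high (z), legs 2 mm thick and 9 mm apart inside, crown 3 mm thick; both ends alike. Stands legs down on the desk. Origin at the centre of its underside (the leg tips). About 60 g. Forcing it against the stapler with over 35 N spoils it.
- stub: Leftover stub of the same staples, only 36 mm long, 13 wide, 24 high; origin at the centre of its underside. Not to be loaded or moved.
- carton: Small open cardboard box of spare strips, 112 by 66 by 30 mm with a raised flap; origin at the centre of its underside. Leave alone.
- manuals: Loose pile of three thin paper manuals, 148 by 105 by 13.5 mm; origin at the centre of its underside. Leave alone.
- driver: Screwdriver with a dark red handle, 180 mm long, lying along its x; origin under its middle. Leave alone.
Things that resemble listed ones, but are neither listed nor needed, are in the scene too. Of the things that look like the strip, the middle-sized one is meant.

How it is judged:
By the outcome, as a careful person would: the job done as asked, in the order asked, and still so for the second after the job is handed in, with the robot touching nothing.
It also fails if it takes over 64 s, if anything falls off the work surface, if the arm or the gripper's body presses on something with over 40 N, if the wrist force passes 120 N, or if a joint passes its speed limit or range.

## Working session

There is one attempt and no reset: what is moved stays moved. The work goes in short steps, Python scripts to look and compute and a tool call to move; the robot and the scene stay as the last step left them, time stands still between calls to the robot, and variables do not carry over. Pictures are saved under pics/ and viewed, and the job is handed in when it is done.

Besides the shell and the picture viewer there is one more tool, called after "Emit:" by a JSON object that holds its "api" and its "payload". arm_command: Moves the arm, as the interface text tells. Its arguments: {"type":"object","properties":{"travel":{"type":"array"},"rotation":{"type":"array"},"grip":{"type":"number"},"force":{"type":"number"}},"required":["travel","rotation"]}

```bash
mkdir -p pics; ls
cat > h.py <<'E'
import numpy as np, cv2
from plant import robot
from scipy.spatial.transform import Rotation as R
def cap(n,f):
    s=robot.observe(); im=robot.capture(n); cv2.imwrite('pics/'+f+'.png',im[:,:,::-1]); return s,im
def cam(n,s=None):
    c=robot.calibration(n); K=np.array(c['K']);d=np.array(c['dist_coeffs'])
    if n=='wrist':
        T=np.eye(4);T[:3,:3]=R.from_quat(s['eef_rot']).as_matrix();T[:3,3]=s['eef_pos']
        V=np.linalg.inv(T@np.array(c['mount']))
    else: V=np.array(c['view'])
    return K,d,V
def ray(n,uv,s=None):
    K,d,V=cam(n,s); p=cv2.undistortPoints(np.array(uv,float).reshape(-1,1,2),K,d).reshape(-1,2)
    C=np.linalg.inv(V); D=np.c_[p[:,0],-p[:,1],-np.ones(len(p))]@C[:3,:3].T
    return C[:3,3],D
def onz(n,uv,z,s=None):
    o,D=ray(n,uv,s); return o+D*((z-o[2])/D[:,2])[:,None]
def proj(n,P,s=None):
    K,d,V=cam(n,s); P=np.atleast_2d(P); c=P@V[:3,:3].T+V[:3,3]; c=c*[1,-1,-1]
    return cv2.projectPoints(c,np.zeros(3),np.zeros(3),K,d)[0].reshape(-1,2)
E
python3 - <<'E'
from h import *
np.set_printoptions(suppress=True,precision=3)
for n in ['scene','side','wrist']:
    s,_=cap(n,n+'0')
    K,d,V=cam(n,s); print(n,K[0,0],K[:2,2],d,'\n',np.linalg.inv(V))
print(s)
print(robot.calibration('wrist')['mount'])
E
```

```text
pics
scene 504.41338622421586 [321.878 249.148] [-0.122  0.     0.     0.     0.   ] 
 [[   0.255   -0.687    0.681 1278.73 ]
 [   0.967    0.19    -0.17  -262.451]
 [  -0.012    0.701    0.713  799.624]
 [   0.       0.       0.       1.   ]]
side 455.39152393627717 [316.855 241.837] [0.015 0.    0.    0.    0.   ] 
 [[   0.993    0.086   -0.083  494.645]
 [  -0.119    0.656   -0.746 -811.621]
 [  -0.009    0.75     0.661  730.066]
 [   0.       0.       0.       1.   ]]
wrist 390.6436731223964 [319.944 252.228] [-0.004  0.     0.     0.     0.   ] 
 [[  0.272  -0.924  -0.268 102.602]
 [  0.962   0.261   0.077 620.203]
 [ -0.001  -0.279   0.96  374.328]
 [  0.      0.      0.      1.   ]]
{'time': 0.1, 'q': array([ 1.188,  0.492,  1.559,  0.   ,  1.092, -0.106]), 'joint_vel': array([ 0.001, -0.001, -0.002, -0.   ,  0.001, -0.002]), 'effort': array([  0.003, -61.945, -26.203,  -0.   ,   0.003,  -0.   ]), 'eef_pos': array([170.697, 601.036, 230.791]), 'eef_rot': array([ 0.138,  0.99 , -0.   , -0.   ]), 'contact_force': array([-0.15 ,  0.05 , -0.363]), 'moment': array([-0.041,  0.009, -0.033]), 'width': 85.73862117437113}
[[   0.001    0.96     0.279   70.757]
 [   1.      -0.001    0.      -0.317]
 [   0.       0.279   -0.96  -143.528]
 [   0.       0.       0.       1.   ]]
```

View pics/scene0.png

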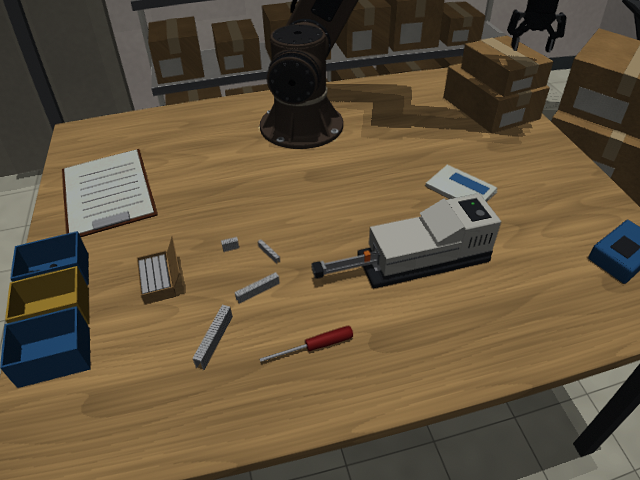

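View pics/side0.png

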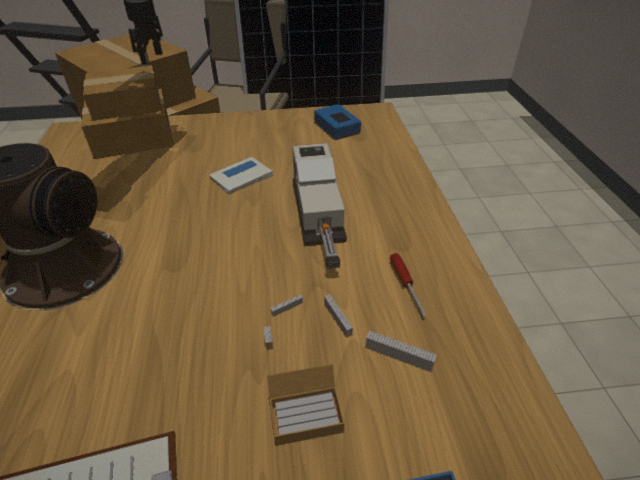

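View pics/wrist0.png

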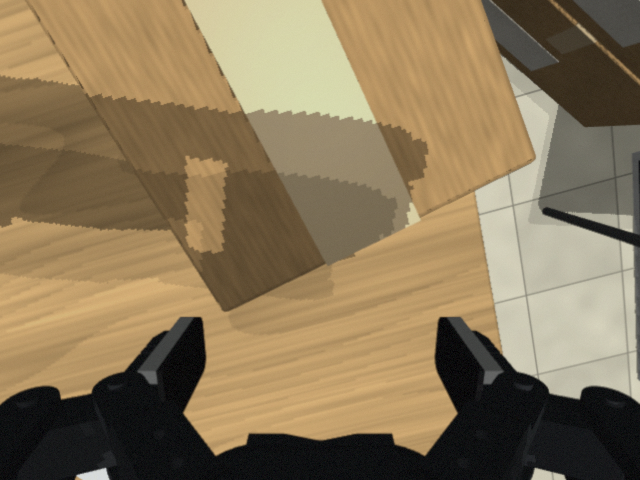

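Scene view: strip-like pieces at about (230,243), (268,250), (257,287) and (212,335). The stapler's rail nose is at (318,268). I'll measure these next.

Run:
```python
from h import *
np.set_printoptions(suppress=True,precision=1)
a=cv2.imread('pics/scene0.png');b=cv2.imread('pics/side0.png')
A=cv2.resize(a[225:375,180:390],None,fx=3.8,fy=3.8,interpolation=cv2.INTER_CUBIC)
B=cv2.resize(b[210:375,255:445],None,fx=3.6,fy=3.6,interpolation=cv2.INTER_CUBIC)
cv2.imwrite('pics/sc.png',A);cv2.imwrite('pics/sd.png',B)
for n,im in(('scene',a),('side',b)):
    h=cv2.cvtColor(im,cv2.COLOR_BGR2HSV); m=((h[...,1]<60)&(h[...,2]>60)).astype('uint8')
    m=cv2.morphologyEx(m,cv2.MORPH_CLOSE,np.ones((3,3)))
    for c in cv2.findContours(m,0,2)[0]:
        ar=cv2.contourArea(c)
        if 40<ar<2500:
            r=cv2.minAreaRect(c); u=cv2.boxPoints(r)
            e=sorted([(np.linalg.norm(u[i]-u[i-1]),i) for i in range(4)])
            mid=[(u[e[0][1]]+u[e[0][1]-1])/2,(u[e[1][1]]+u[e[1][1]-1])/2]
            P=onz(n,mid,14); print(n,ar,np.array(r[0]),P[:,:2].ravel(),np.linalg.norm(P[0]-P[1]))
```

```text
scene 102.0 [283.1 352.2] [ 770.4 -254.7  760.7 -165.9] 89.34511761812112
scene 492.5 [211.1 332.5] [ 742.6 -369.1  627.7 -297.1] 135.63053528583214
scene 225.0 [256.2 284.3] [ 606.3 -276.5  574.4 -183.7] 98.08251793794736
scene 127.0 [348.4 262.9] [580.3 -90.6 586.   29.9] 120.6402085244043
scene 862.5 [153.  273.5] [ 448.8 -444.7  554.  -435. ] 105.68447975107198
scene 89.0 [268.4 249.1] [ 463.8 -203.6  529.3 -172.6] 72.45658074050833
scene 61.0 [229.3 241.1] [ 450.4 -286.3  447.3 -249.8] 36.67867500323805
scene 48.5 [605.6 169.9] [427.6 728.  456.3 752.6] 37.76965378436324
scene 222.5 [512.  116.9] [151.6 569.  123.7 680.4] 114.81530329486125
scene 701.5 [600.  104.5] [  67.8  913.   194.8 1009. ] 159.20327895243494
scene 200.5 [243.1  86.7] [-262.2 -211.3 -269.4  -54.9] 156.5232804654566
scene 145.0 [521.5  83.5] [-36.8 720.4 -62.4 826.3] 108.89672668648525
scene 721.0 [553.3  92.1] [ 170.5  722.3 -143.6 1001.2] 420.11293633369974
scene 557.0 [394.1  46.2] [-435.2  190.6 -436.7  748.4] 557.768073133351
scene 128.0 [460.   35.4] [-470.9  715.  -468.8  787.6] 72.6355144332373
scene
[... 751 characters left out ...]
-135.4   62.   -53.1   47.7] 83.52372407545836
side 1168.5 [240.8 174.3] [328.7 266.6 483.2 366.6] 184.0378763030527
side 1183.5 [ 39.8 130.1] [-381.6  662.1 -130.   678.5] 252.13177595369467
side 128.0 [62.2 81.1] [-372.6 1202.2 -242.3  982.9] 255.12695699261712
side 457.0 [202.4  72.9] [ 224.2 1305.7  259.9  922.4] 384.9080656339621
side 815.0 [53.5 50. ] [-624.8 1511.2 -276.5 1422.4] 359.4756822086096
side 899.5 [228.   47.8] [ 291.8 2207.5  371.1  869.7] 1340.141280096187
side 2373.0 [184.5  34. ] [  61.5 2266.1  164.8 1165.2] 1105.75100950567
side 1510.5 [103.   19.5] [-496.9 1946.8 -168.7 1903.2] 331.1276948067336
side 1639.5 [40.  12.3] [-945.4 2173.7 -479.3 2048.6] 482.66301854030195
```

View pics/sc.png

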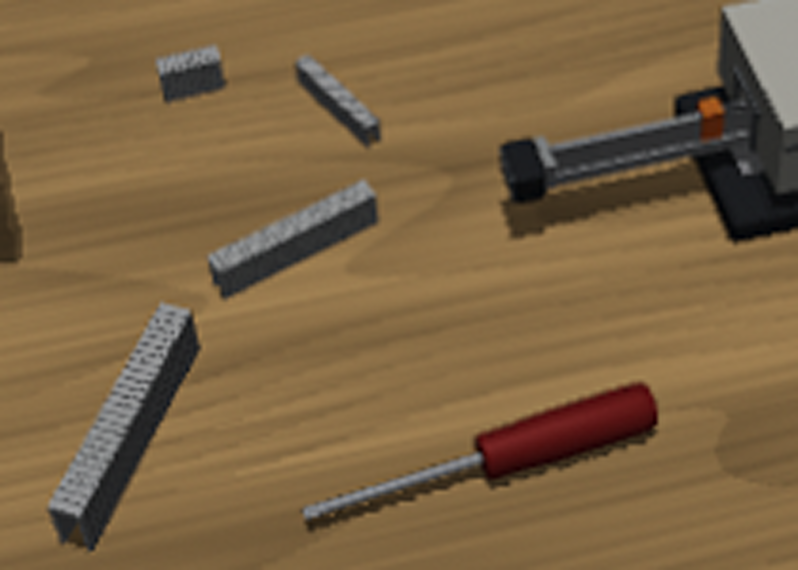

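View pics/sd.png

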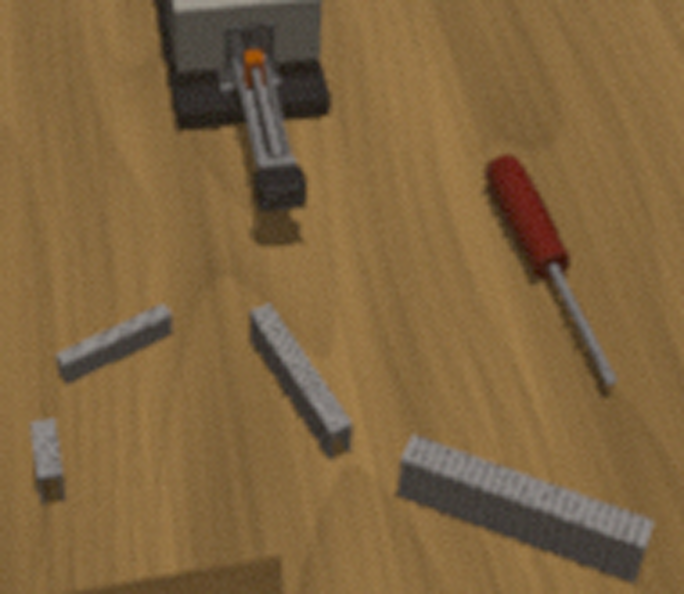

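The middle-sized piece measures about 98 mm, so that's the strip. The other strip-like pieces are 36 (stub), 72 and 130 mm. Next I'll get a rough rail position and direction.

```bash
cat >> h.py <<'E'
def tri(obs):
    A=np.zeros((3,3));b=np.zeros(3);L=[]
    for n,uv,s in obs:
        o,D=ray(n,[uv],s);d=D[0]/np.linalg.norm(D[0]);M=np.eye(3)-np.outer(d,d);A+=M;b+=M@o;L.append((o,M))
    P=np.linalg.solve(A,b); return P,[np.linalg.norm(M@(P-o)) for o,M in L]
def yaw(s):
    X=R.from_quat(s['eef_rot']).as_matrix(); return np.degrees(np.arctan2(X[1,0],X[0,0])),X[:,2]
def plan(s,p,yawt,n):
    """rows of tool travel, turning yaw evenly, tool down"""
    p0=np.array(s['eef_pos']);y0=yaw(s)[0];dy=(yawt-y0+180)%360-180
    for i in range(n):
        a=np.radians(y0+dy*i/n);w=(np.array(p)-p0)/n
        print(np.round([(w@[np.cos(a),np.sin(a),0])/1000,(w@[np.sin(a),-np.cos(a),0])/1000,-w[2]/1000],4).tolist(),end=',')
    print('\nrot z',-dy/n)
E
python3 - <<'E'
from h import *
np.set_printoptions(suppress=True,precision=1)
print(tri([('scene',(318,270),None),('side',(332.5,262),None)]))
cs={}
for n in('scene','side'):
    h=cv2.cvtColor(cv2.imread(f'pics/{n}0.png'),cv2.COLOR_BGR2HSV)
    m=((h[...,0]>5)&(h[...,0]<16)&(h[...,1]>190)&(h[...,2]>120)).astype('uint8')
    k,l,st,c=cv2.connectedComponentsWithStats(m)
    for i in range(1,k):
        if st[i,4]>8: print(n,c[i],st[i])
s=robot.observe();plan(s,(595,-70,231),90,18)
E
```

```text
(array([ 607.6, -103.3,   39.1]), [np.float64(0.329725261498185), np.float64(0.32972526149809944)])
scene [366.4 252.8] [364 251   6   5  19]
side [324.8 225.2] [323 224   5   4  14]
[-0.0329, -0.0294, -0.0],[-0.0349, -0.027, -0.0],[-0.0367, -0.0244, -0.0],[-0.0384, -0.0217, -0.0],[-0.0399, -0.0189, -0.0],[-0.0411, -0.016, -0.0],[-0.0422, -0.013, -0.0],[-0.043, -0.0099, -0.0],[-0.0436, -0.0068, -0.0],[-0.044, -0.0037, -0.0],[-0.0441, -0.0005, -0.0],[-0.044, 0.0027, -0.0],[-0.0437, 0.0058, -0.0],[-0.0432, 0.009, -0.0],[-0.0424, 0.012, -0.0],[-0.0415, 0.015, -0.0],[-0.0403, 0.018, -0.0],[-0.0389, 0.0208, -0.0],
rot z 4.118743453843767
```

Emit:
{"api": "arm_command", "payload": {"travel": [[-0.033,-0.029,0],[-0.035,-0.027,0],[-0.037,-0.024,0],[-0.038,-0.022,0],[-0.04,-0.019,0],[-0.041,-0.016,0],[-0.042,-0.013,0],[-0.043,-0.01,0],[-0.044,-0.007,0],[-0.044,-0.004,0],[-0.044,0,0],[-0.044,0.003,0]], "rotation": [[0,0,4],[0,0,4],[0,0,4],[0,0,4],[0,0,4],[0,0,4],[0,0,4],[0,0,4],[0,0,4],[0,0,4],[0,0,4],[0,0,4]]}}

```text
time: 1.35
eef_pos: [460.0, 155.7, 231.3]
eef_rot: [0.53, 0.848, 0.0, -0.0]
contact_force: [0.5, 0.1, 0.9]
width: 85.7
```

Emit:
{"api": "arm_command", "payload": {"travel": [[-0.044,0.006,0],[-0.043,0.009,0],[-0.042,0.012,0],[-0.042,0.015,0],[-0.04,0.018,0],[-0.039,0.021,0],[0,0,0],[0,0,0]], "rotation": [[0,0,4],[0,0,4],[0,0,4],[0,0,4],[0,0,4],[0,0,4],[0,0,0],[0,0,0]]}}

```text
time: 2.15
eef_pos: [607.5, -62.5, 230.5]
eef_rot: [0.694, 0.72, -0.0, -0.001]
contact_force: [-0.3, 1.0, -0.7]
width: 85.3
```

Run:
```python
from h import *
np.set_printoptions(suppress=True,precision=2)
s,im=cap('wrist','w1');print(s['time'],s['eef_pos'],yaw(s),s['contact_force'],s['q'])
import pickle;pickle.dump(s,open('w1.pkl','wb'))
```

```text
2.15 [607.55 -62.49 230.52] (np.float64(92.07826885539666), array([-0.,  0., -1.])) [-0.25  0.96 -0.73] [-0.21  0.47  1.6   0.    1.08 -0.25]
```

View pics/w1.png

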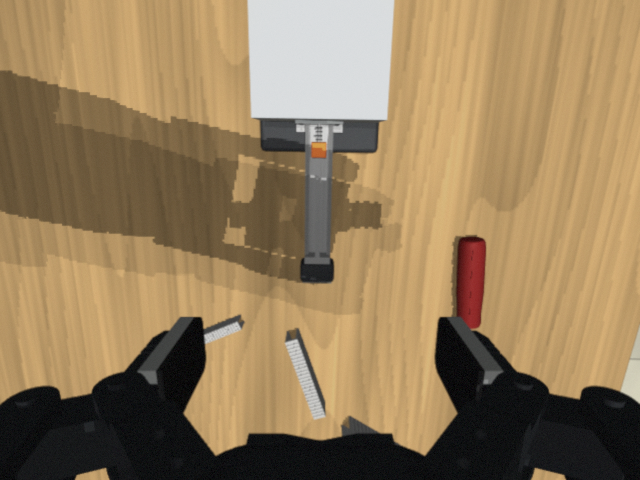

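The wrist view shows the strip crown from about (291,338) to (323,413). The thumb pad is near (317,270), the follower near (318,150), and the head front edge is at row ~120.

Run:
```python
import cv2
a=cv2.imread('pics/w1.png')
cv2.imwrite('pics/w1r.png',cv2.resize(a[110:290,255:385],None,fx=3.3,fy=3.3,interpolation=cv2.INTER_CUBIC))
cv2.imwrite('pics/w1s.png',cv2.resize(a[320:425,270:345],None,fx=5.5,fy=5.5,interpolation=cv2.INTER_CUBIC))
```

```text
(no output)
```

View pics/w1r.png

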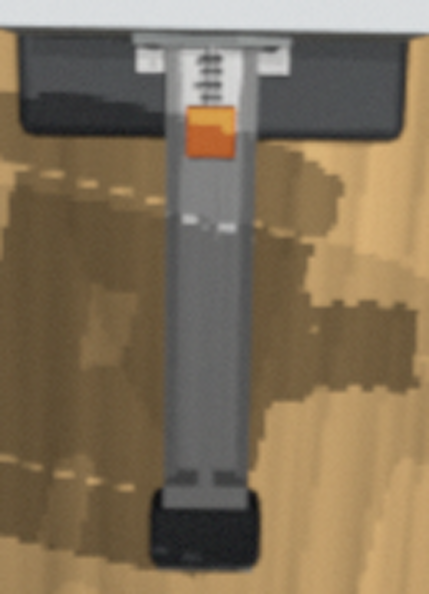

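View pics/w1s.png

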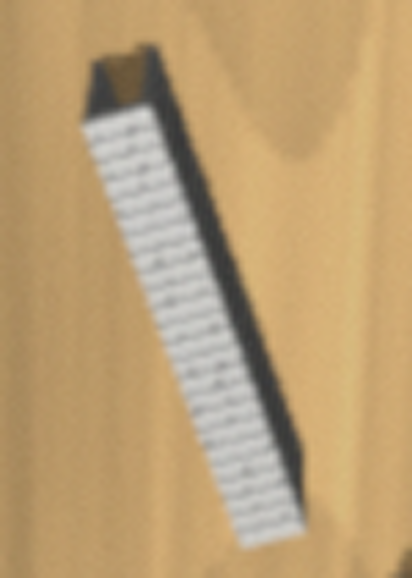

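Run:
```python
from h import *
import pickle
np.set_printoptions(suppress=True,precision=1)
s=pickle.load(open('w1.pkl','rb'))
c=onz('wrist',[(284.9,342.2),(297.3,339.1),(325.8,416.7),(314.2,419.6)],24,s)
e1=(c[0]+c[1])/2;e2=(c[2]+c[3])/2
print('strip',c[:,:2],(e1+e2)/2,np.linalg.norm(e1-e2),np.linalg.norm(c[0]-c[1]),np.degrees(np.arctan2(*(e1-e2)[[1,0]])))
f=lambda x,y:(255+x/3.3,110+y/3.3)
print('nose',onz('wrist',[f(163,487),f(250,487),f(206,487)],50,s))
print('pad front',onz('wrist',[f(152,570),f(259,568)],49,s))
w=onz('wrist',[f(166,200),f(258,200),f(163,460),f(249,460)],42,s);print('walls',w)
m1=(w[0]+w[1])/2;m2=(w[2]+w[3])/2;print(np.degrees(np.arctan2(*(m1-m2)[[1,0]])))
print('foll',onz('wrist',[f(187,107),f(236,107),f(186,158),f(234,158)],58,s))
print('head front top',onz('wrist',[f(0,28),f(425,36)],82,s))
h=onz('wrist',[(249,119),(249,0),(393,0),(387,121)],82,s);print('head',h)
# side view check
print('scene strip proj',proj('scene',c),proj('side',c))
```

```text
strip [[ 577.  -188.7]
 [ 589.3 -184.8]
 [ 621.6 -275.7]
 [ 609.3 -279.8]] [ 599.3 -232.3   24. ] 96.52563317455174 12.938947381460162 109.54404644460298
nose [[595.  -91.5  50. ]
 [617.9 -90.7  50. ]
 [606.3 -91.1  50. ]]
pad front [[ 592.6 -115.3   49. ]
 [ 621.3 -113.6   49. ]]
walls [[593.5 -18.1  42. ]
 [616.8 -17.2  42. ]
 [594.6 -86.4  42. ]
 [617.6 -85.6  42. ]]
90.75630802266123
foll [[598.5   4.9  58. ]
 [610.    5.4  58. ]
 [598.6  -6.8  58. ]
 [610.   -6.4  58. ]]
head front top [[558.3  20.   82. ]
 [649.7  21.8  82. ]]
head [[554.1  19.5  82. ]
 [555.   93.8  82. ]
 [649.5  97.2  82. ]
 [651.9  21.8  82. ]]
scene strip proj [[274.6 272.3]
 [277.6 276.2]
 [236.  297. ]
 [233.1 292.8]] [[323.8 297.3]
 [329.4 295.3]
 [352.6 328.8]
 [346.7 331.2]]
```

Run:
```python
from h import *
plan(robot.observe(),(599.3,-232.3,60),109.5,8)
```

```text
[-0.0213, -0.0018, 0.0214],[-0.0212, -0.0026, 0.0214],[-0.0211, -0.0034, 0.0214],[-0.0209, -0.0042, 0.0214],[-0.0208, -0.005, 0.0214],[-0.0206, -0.0058, 0.0214],[-0.0203, -0.0065, 0.0214],[-0.0201, -0.0073, 0.0214],
rot z -2.1683147994208127
```

Emit:
{"api": "arm_command", "payload": {"travel": [[-0.021,-0.002,0.021],[-0.021,-0.003,0.021],[-0.021,-0.003,0.021],[-0.021,-0.004,0.021],[-0.021,-0.005,0.021],[-0.021,-0.006,0.021],[-0.02,-0.006,0.021],[-0.02,-0.007,0.021],[0,0,0],[0,0,0],[0,0,0]], "rotation": [[0,0,-2.2],[0,0,-2.2],[0,0,-2.2],[0,0,-2.2],[0,0,-2.2],[0,0,-2.1],[0,0,-2.1],[0,0,-2.1],[0,0,0],[0,0,0],[0,0,0]]}}

```text
time: 3.3
eef_pos: [601.0, -230.8, 64.4]
eef_rot: [0.577, 0.817, 0.0, 0.001]
contact_force: [0.1, 0.1, -0.5]
width: 85.6
```

Run:
```python
from h import *
np.set_printoptions(suppress=True,precision=2)
s,im=cap('wrist','w2');print(s['time'],s['eef_pos'],yaw(s),s['contact_force'])
a=np.radians(109.5);w=np.array([599.3,-232.3,0])-s['eef_pos'];b=np.radians(yaw(s)[0]);print(w@[np.cos(b),np.sin(b),0],w@[np.sin(b),-np.cos(b),0])
```

```text
3.3 [ 600.96 -230.78   64.44] (np.float64(109.4901392663941), array([ 0., -0., -1.])) [ 0.11  0.13 -0.52]
-0.8787753349169168 -2.0667104818192223
```

View pics/w2.png

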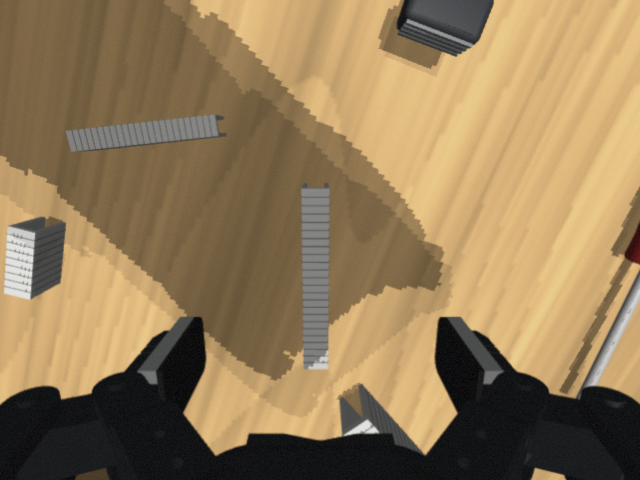

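The strip runs along the jaw midline, crown at columns 302–328 and rows 187–369. I'll refine its centre before descending.

Run:
```python
from h import *
np.set_printoptions(suppress=True,precision=2)
s=robot.observe()
c=onz('wrist',[(302,187),(329,187),(328,369),(303,369.5)],24,s);print(c)
m=c.mean(0);b=np.radians(yaw(s)[0]);w=m-s['eef_pos'];print(m,w@[np.cos(b),np.sin(b),0],w@[np.sin(b),-np.cos(b),0])
```

```text
[[ 576.83 -187.76   24.  ]
 [ 588.73 -183.53   24.  ]
 [ 621.38 -275.13   24.  ]
 [ 608.8  -279.92   24.  ]]
[ 598.94 -231.59   24.  ] 0.03273741564735866 -2.198641113541506
```

Emit:
{"api": "arm_command", "payload": {"travel": [[0,-0.001,0.015],[0,-0.001,0.015],[0,0,0.012],[0,0,0.008],[0,0,0.003],[0,0,0]], "rotation": [[0,0,0],[0,0,0],[0,0,0],[0,0,0],[0,0,0],[0,0,0]]}}

```text
time: 3.95
eef_pos: [598.5, -232.7, 9.6]
eef_rot: [0.578, 0.816, -0.0, -0.0]
contact_force: [0.2, 0.1, 0.1]
width: 85.2
```

Emit:
{"api": "arm_command", "payload": {"travel": [[0,0,0],[0,0,0],[0,0,0],[0,0,0],[0,0,0],[0,0,0],[0,0,0],[0,0,0],[0,0,0],[0,0,0]], "rotation": [[0,0,0],[0,0,0],[0,0,0],[0,0,0],[0,0,0],[0,0,0],[0,0,0],[0,0,0],[0,0,0],[0,0,0]], "grip": 1, "force": 40}}

```text
time: 4.95
eef_pos: [598.8, -232.8, 10.6]
eef_rot: [0.578, 0.816, 0.0, 0.0]
contact_force: [-0.5, 0.0, 5.5]
width: 11.8
```

Run:
```python
from h import *
np.set_printoptions(suppress=True,precision=2)
s,im=cap('wrist','w3');print(s['time'],s['eef_pos'],yaw(s),s['contact_force'],s['width'])
cap('side','s3')
a=cv2.imread('pics/s3.png');cv2.imwrite('pics/s3c.png',cv2.resize(a[230:380,240:440],None,fx=3.8,fy=3.8))
```

```text
4.95 [ 598.76 -232.81   10.58] (np.float64(109.44247987170534), array([ 0., -0., -1.])) [-0.52  0.    5.45] 11.845981032140179
```

View pics/w3.png

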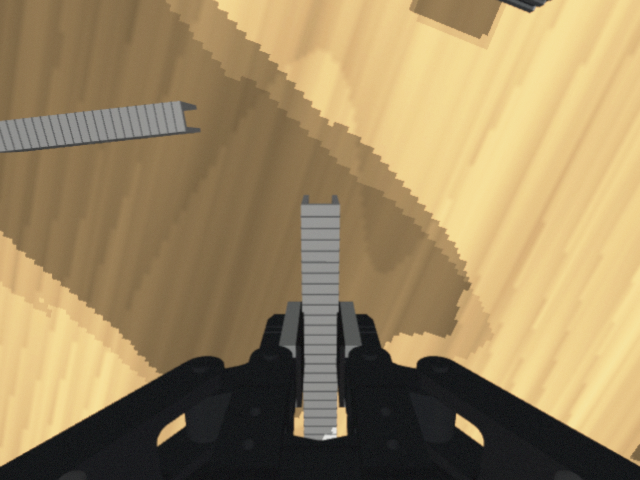

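View pics/s3c.png

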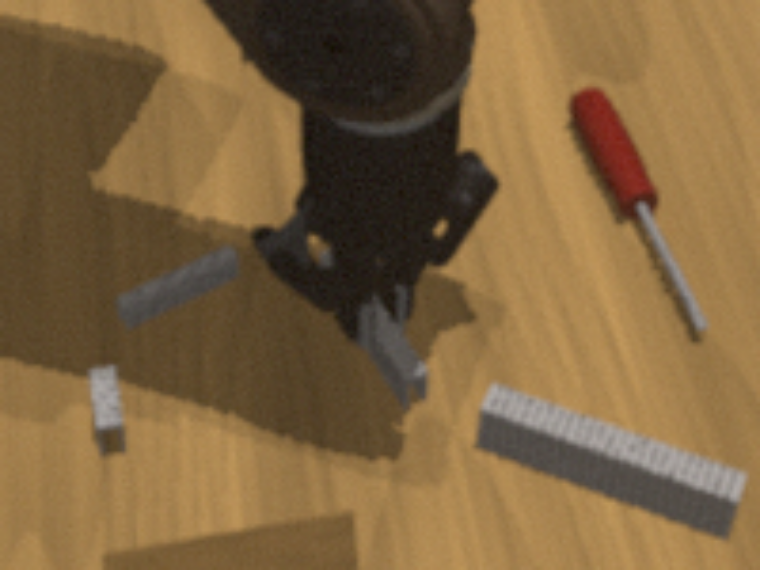

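The strip is in the jaws, with the tail end at rows ~204 and columns 302–339. I'll compute its offset in the tool frame and plan the carry.

Run:
```python
from h import *
np.set_printoptions(suppress=True,precision=2)
s=robot.observe()
c=onz('wrist',[(302,204.5),(339,204.5)],24,s);b=np.radians(yaw(s)[0])
for p in c:
    w=p-s['eef_pos'];print(w@[np.cos(b),np.sin(b),0],w@[np.sin(b),-np.cos(b),0])
# rail point: nose (606.2,-91.1), dir 91.2
d=np.array([np.cos(np.radians(91.2)),np.sin(np.radians(91.2))])
for x in (30,37,62): print(x,np.array([606.2,-91.1])+d*x)
p=np.array([606.2,-91.1])+d*32
s['eef_pos']=s['eef_pos']+[0,0,90]
plan(s,(p[0],p[1],101),91.2,8)
```

```text
49.331244954162784 -6.061062969365446
49.342298640513626 6.334937140512842
30 [605.57 -61.11]
37 [605.43 -54.11]
62 [604.9  -29.11]
[0.0202, 0.008, -0.0],[0.0205, 0.0072, -0.0],[0.0208, 0.0064, -0.0],[0.021, 0.0056, -0.0],[0.0212, 0.0047, -0.0],[0.0214, 0.0039, -0.0],[0.0215, 0.003, -0.0],[0.0216, 0.0022, -0.0],
rot z 2.280212742446089
```

Emit:
{"api": "arm_command", "payload": {"travel": [[0,0,-0.01],[0,0,-0.02],[0,0,-0.03],[0,0,-0.03],[0.02,0.008,0],[0.02,0.007,0],[0.02,0.006,0],[0.02,0.006,0],[0.021,0.005,0],[0.021,0.004,0],[0.021,0.003,0],[0.021,0.002,0]], "rotation": [[0,0,0],[0,0,0],[0,0,0],[0,0,0],[0,0,2.3],[0,0,2.3],[0,0,2.3],[0,0,2.3],[0,0,2.3],[0,0,2.3],[0,0,2.2],[0,0,2.2]]}}

```text
time: 6.25
eef_pos: [606.3, -62.3, 100.6]
eef_rot: [0.7, 0.714, 0.0, -0.0]
contact_force: [1.0, -0.3, -0.6]
width: 11.7
```

Emit:
{"api": "arm_command", "payload": {"travel": [[0,0,0],[0,0,0],[0,0,0]], "rotation": [[0,0,0],[0,0,0],[0,0,0]]}}

```text
time: 6.55
eef_pos: [606.4, -63.9, 100.4]
eef_rot: [0.699, 0.715, 0.0, 0.0]
contact_force: [-0.1, 1.0, -0.3]
width: 11.7
```

Run:
```python
from h import *
np.set_printoptions(suppress=True,precision=2)
s,im=cap('wrist','w4');print(s['time'],s['eef_pos'],yaw(s),s['contact_force'],s['width'])
a=cv2.imread('pics/w4.png');cv2.imwrite('pics/w4c.png',cv2.resize(a[0:480,180:460],None,fx=1.25,fy=1.25))
cv2.imwrite('pics/w4d.png',cv2.resize(a[60:290,250:400],None,fx=2.6,fy=2.6,interpolation=cv2.INTER_CUBIC))
import pickle;pickle.dump(s,open('w4.pkl','wb'))
```

```text
6.55 [606.44 -63.88 100.45] (np.float64(91.2497272839482), array([ 0., -0., -1.])) [-0.06  1.04 -0.3 ] 11.662972350636489
```

View pics/w4.png

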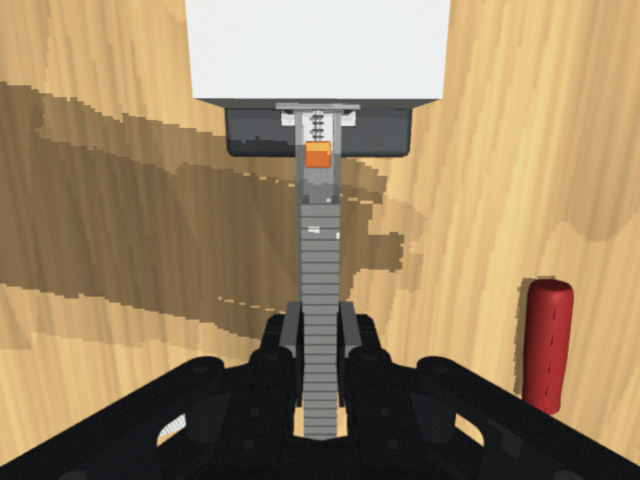

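View pics/w4d.png

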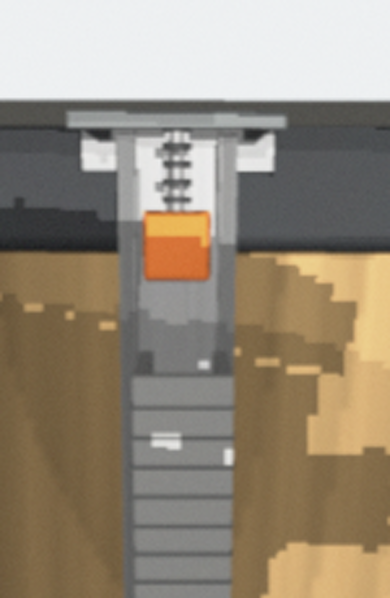

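Run:
```python
from h import *
import pickle
np.set_printoptions(suppress=True,precision=2)
s=pickle.load(open('w4.pkl','rb'));b=np.radians(yaw(s)[0])
g=lambda x,y:(250+x/2.6,60+y/2.6)
def show(t,pts,z):
    for p in onz('wrist',[g(*q) for q in pts],z,s):
        w=p-s['eef_pos'];print(t,np.array([w@[np.cos(b),np.sin(b),0],w@[np.sin(b),-np.cos(b),0]]),p[:2])
show('strip tail',[(133,375),(233,375)],s['eef_pos'][2]+13.4)
show('foll front',[(145,281),(210,281)],58)
show('foll back',[(145,212),(210,212)],58)
show('walls',[(118,300),(236,300),(118,180),(237,180)],42)
h=onz('wrist',[(193,98),(443,98.5)],82,s);print(h,np.degrees(np.arctan2(*(h[1]-h[0])[[1,0]])))
```

```text
strip tail [49.42 -6.21] [599.16 -14.61]
strip tail [49.43  6.67] [612.04 -14.32]
foll front [57.3  -6.53] [598.66  -6.73]
foll front [57.31  5.14] [610.33  -6.47]
foll back [69.23 -6.42] [598.51   5.19]
foll back [69.24  5.03] [609.96   5.45]
walls [ 52.51 -12.42] [592.88 -11.66]
walls [52.53 10.7 ] [615.99 -11.13]
walls [ 74.95 -12.05] [592.76  10.79]
walls [74.97 10.54] [615.34  11.31]
[[555.43  20.66  82.  ]
 [652.35  22.68  82.  ]] 1.1952228120639001
```

Emit:
{"api": "arm_command", "payload": {"travel": [[0,-0.001,0.01],[0,0,0.01],[0,0,0.008],[0,0,0.005],[0,0,0.003],[0,0,0],[0,0,0],[0,0,0]], "rotation": [[0,0,0],[0,0,0],[0,0,0],[0,0,0],[0,0,0],[0,0,0],[0,0,0],[0,0,0]]}}

```text
time: 7.4
eef_pos: [605.6, -63.2, 64.6]
eef_rot: [0.699, 0.715, 0.0, 0.0]
contact_force: [0.9, -1.0, -0.9]
width: 11.7
```

Run:
```python
from h import *
np.set_printoptions(suppress=True,precision=2)
s,im=cap('wrist','w5');print(s['time'],s['eef_pos'],yaw(s),s['contact_force'],s['width'])
a=cv2.imread('pics/w5.png');cv2.imwrite('pics/w5d.png',cv2.resize(a[40:270,240:400],None,fx=2.6,fy=2.6,interpolation=cv2.INTER_CUBIC))
cap('side','s5');cap('scene','c5')
a=cv2.imread('pics/s5.png');b=cv2.imread('pics/c5.png')
cv2.imwrite('pics/s5c.png',np.hstack([cv2.resize(a[200:280,280:380],(500,400),interpolation=2),cv2.resize(b[225:285,300:375],(500,400),interpolation=2)])[:, :1000][:,:])
x=cv2.imread('pics/s5c.png');cv2.imwrite('pics/s5c.png',cv2.resize(x,(800,320)))
```

```text
7.4 [605.61 -63.17  64.64] (np.float64(91.2451559782506), array([ 0., -0., -1.])) [ 0.86 -0.98 -0.95] 11.721642836063946
```

View pics/w5d.png

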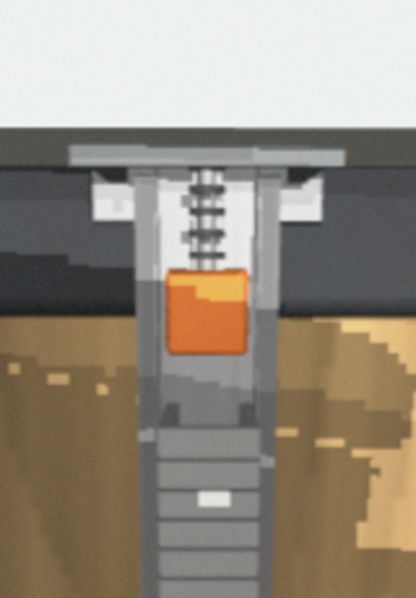

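View pics/s5c.png

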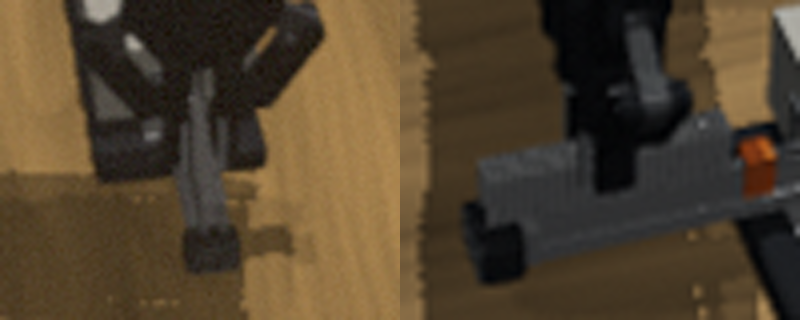

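Emit:
{"api": "arm_command", "payload": {"travel": [[0.002,0,0.0005],[0.002,0,0],[0.002,0,0],[0.002,0,0],[0.002,0,0],[0.002,0,0],[0.002,0,0],[0.002,0,0],[0.002,0,0],[0.002,0,0],[0.001,0,0],[0,0,0]], "rotation": [[0,0,0],[0,0,0],[0,0,0],[0,0,0],[0,0,0],[0,0,0],[0,0,0],[0,0,0],[0,0,0],[0,0,0],[0,0,0],[0,0,0]]}}

```text
time: 8.75
eef_pos: [605.0, -42.1, 63.8]
eef_rot: [0.699, 0.715, 0.0, 0.0]
contact_force: [0.5, -3.8, -0.0]
width: 11.8
```

Run:
```python
from h import *
np.set_printoptions(suppress=True,precision=2)
s,im=cap('wrist','w6');print(s['time'],s['eef_pos'],yaw(s),s['contact_force'],s['width'])
a=cv2.imread('pics/w6.png');cv2.imwrite('pics/w6d.png',cv2.resize(a[40:270,240:400],None,fx=2.6,fy=2.6,interpolation=cv2.INTER_CUBIC))
cap('scene','c6');b=cv2.imread('pics/c6.png')
cv2.imwrite('pics/c6c.png',cv2.resize(b[225:285,300:380],(800,600),interpolation=2))
```

```text
8.75 [604.99 -42.07  63.8 ] (np.float64(91.25193934973049), array([ 0.,  0., -1.])) [ 0.53 -3.77 -0.02] 11.84171704109849
```

View pics/w6d.png

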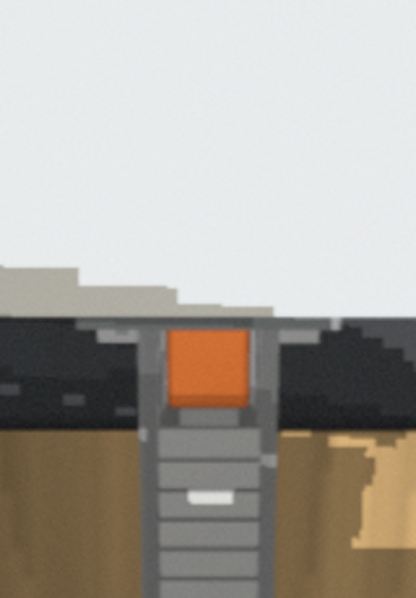

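View pics/c6c.png

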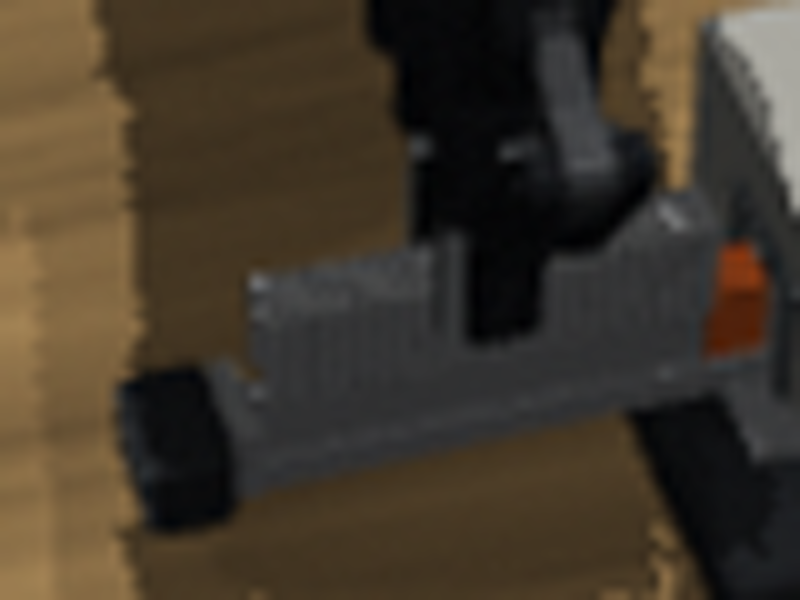

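The follower is pressed back (3.8 N) and the strip's front edge is just behind the nose plate, at about (250,400) in the scene crop. Now I'll lower it.

Emit:
{"api": "arm_command", "payload": {"travel": [[0,0,0.001],[0,0,0.002],[0,0,0.002],[0,0,0.002],[0,0,0.002],[0,0,0.001],[0,0,0]], "rotation": [[0,0,0],[0,0,0],[0,0,0],[0,0,0],[0,0,0],[0,0,0],[0,0,0]]}}

```text
time: 9.55
eef_pos: [604.9, -42.2, 53.6]
eef_rot: [0.699, 0.715, -0.0, -0.0]
contact_force: [-0.1, -3.6, 0.2]
width: 12.0
```

Emit:
{"api": "arm_command", "payload": {"travel": [[0,0,0.002],[0,0,0.002],[0,0,0.002],[0,0,0.001],[0,0,0.0005],[0,0,0]], "rotation": [[0,0,0],[0,0,0],[0,0,0],[0,0,0],[0,0,0],[0,0,0]]}}

```text
time: 10.15
eef_pos: [604.9, -42.2, 46.2]
eef_rot: [0.699, 0.715, -0.0, -0.0]
contact_force: [0.4, -3.8, 0.2]
width: 11.9
```

Emit:
{"api": "arm_command", "payload": {"travel": [[0,0,0.0005],[0,0,0.0005],[0,0,0.0005],[0,0,0]], "rotation": [[0,0,0],[0,0,0],[0,0,0],[0,0,0]]}}

```text
time: 10.55
eef_pos: [605.0, -42.2, 44.7]
eef_rot: [0.699, 0.715, 0.0, -0.0]
contact_force: [1.4, -3.2, 0.6]
width: 12.0
```

Emit:
{"api": "arm_command", "payload": {"travel": [[0,0,0.0005],[0,0,0.0005],[0,0,0]], "rotation": [[0,0,0],[0,0,0],[0,0,0]]}}

```text
time: 10.85
eef_pos: [605.1, -42.2, 44.5]
eef_rot: [0.699, 0.715, 0.0, 0.0]
contact_force: [-2.2, -3.5, 8.9]
width: 12.2
```

Run:
```python
from h import *
np.set_printoptions(suppress=True,precision=2)
s,im=cap('wrist','w7');print(s['time'],s['eef_pos'],yaw(s),s['contact_force'],s['width'])
cap('scene','c7');b=cv2.imread('pics/c7.png')
cv2.imwrite('pics/c7c.png',cv2.resize(b[225:285,300:380],(800,600),interpolation=2))
```

```text
10.85 [605.06 -42.15  44.48] (np.float64(91.24565267453984), array([ 0., -0., -1.])) [-2.21 -3.48  8.94] 12.200386252650143
```

View pics/c7c.png

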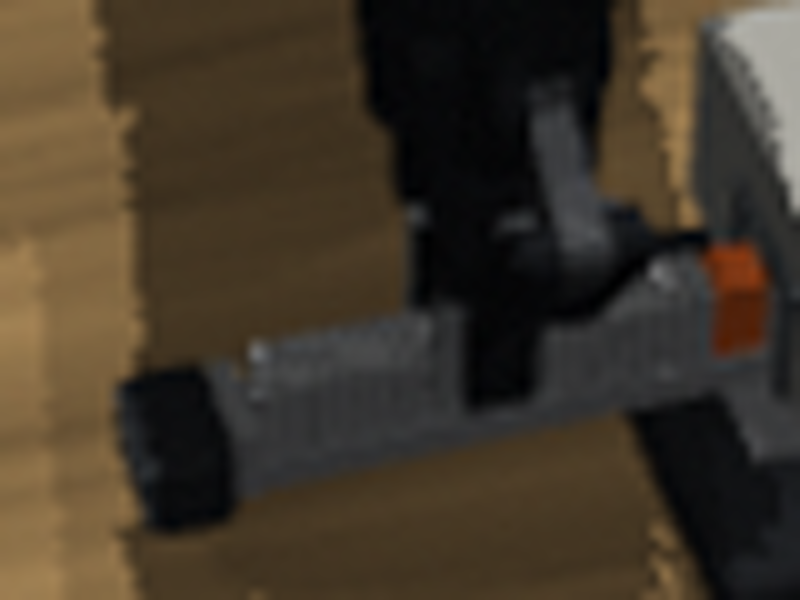

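The strip bottomed out at TCP 44.5, which puts the leg tips at floor height. The crown is level with the follower top. I'll let go and lift.

Emit:
{"api": "arm_command", "payload": {"travel": [[0,0,0],[0,0,0],[0,0,0],[0,0,0],[0,0,0],[0,0,0],[0,0,-0.01],[0,0,-0.02],[0,0,-0.03],[0,0,-0.03],[0,0,0],[0,0,0]], "rotation": [[0,0,0],[0,0,0],[0,0,0],[0,0,0],[0,0,0],[0,0,0],[0,0,0],[0,0,0],[0,0,0],[0,0,0],[0,0,0],[0,0,0]], "grip": 0.4}}

```text
time: 12.15
eef_pos: [605.0, -42.2, 134.7]
eef_rot: [0.699, 0.715, 0.0, 0.001]
contact_force: [-0.4, -0.4, 0.7]
width: 51.2
```

Run:
```python
from h import *
import pickle
np.set_printoptions(suppress=True,precision=2)
s,im=cap('wrist','w8');print(s['time'],s['eef_pos'],yaw(s),s['contact_force'],s['width'])
pickle.dump(s,open('w8.pkl','wb'))
cap('scene','c8');b=cv2.imread('pics/c8.png');a=cv2.imread('pics/w8.png')
cv2.imwrite('pics/c8c.png',cv2.resize(b[225:285,300:380],(800,600),interpolation=2))
```

```text
12.15 [605.05 -42.22 134.74] (np.float64(91.23861291887745), array([ 0., -0., -1.])) [-0.41 -0.4   0.67] 51.23683045612177
```

View pics/c8c.png

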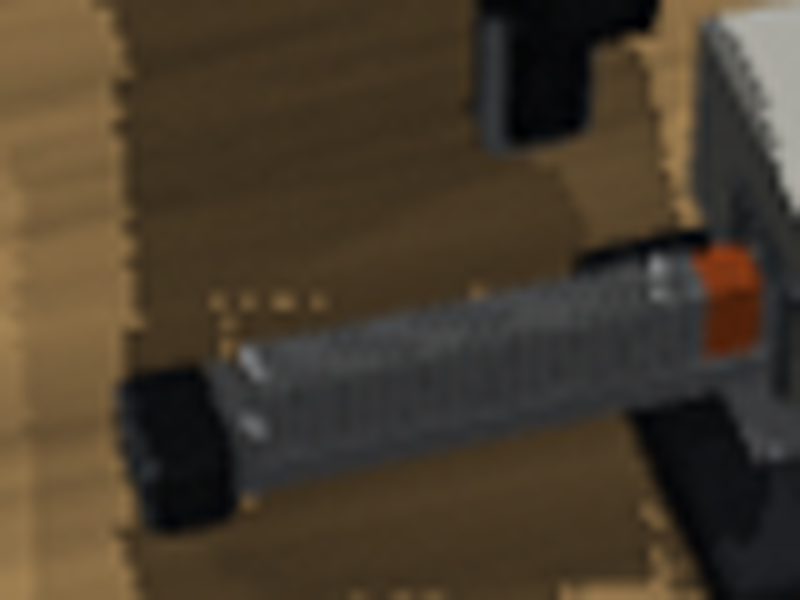

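View pics/w8.png

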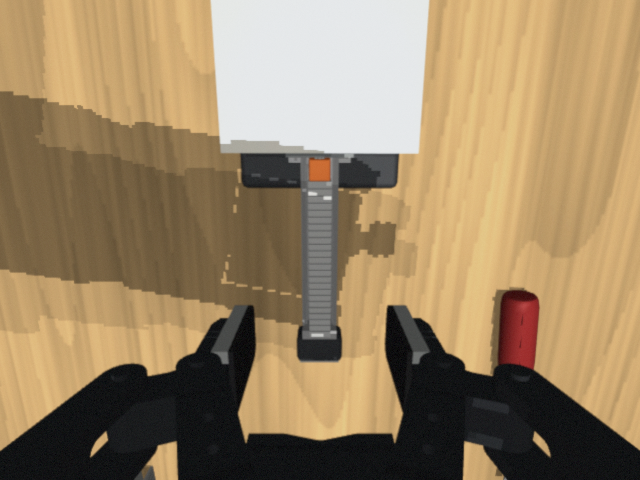

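The strip lies flat against the nose plate with the follower behind it. Now I'll shut the fingers and move in front of the thumb pad.

Emit:
{"api": "arm_command", "payload": {"travel": [[-0.02,0,0],[-0.03,0,0],[-0.03,0,0],[-0.02,0,0],[-0.008,0,0.015],[0,0,0.02],[0,0,0.02],[0,0,0.02],[0,0,0.015],[0,0,0.01],[0,0,0.004],[0,0,0]], "rotation": [[0,0,0],[0,0,0],[0,0,0],[0,0,0],[0,0,0],[0,0,0],[0,0,0],[0,0,0],[0,0,0],[0,0,0],[0,0,0],[0,0,0]], "grip": 1}}

```text
time: 13.45
eef_pos: [607.2, -150.0, 29.3]
eef_rot: [0.699, 0.715, -0.0, -0.0]
contact_force: [-0.1, -0.8, 0.1]
width: 0.2
```

Emit:
{"api": "arm_command", "payload": {"travel": [[0,0,0],[0,0,0]], "rotation": [[0,0,0],[0,0,0]]}}

```text
time: 13.65
eef_pos: [607.6, -150.3, 30.5]
eef_rot: [0.699, 0.715, 0.0, 0.001]
contact_force: [0.6, -0.3, -0.7]
width: -0.1
```

Run:
```python
from h import *
np.set_printoptions(suppress=True,precision=2)
s,im=cap('wrist','w9');print(s['time'],s['eef_pos'],yaw(s),s['contact_force'],s['width'])
cap('scene','c9');b=cv2.imread('pics/c9.png')
cv2.imwrite('pics/c9c.png',cv2.resize(b[225:315,260:380],(800,600),interpolation=2))
```

```text
13.65 [ 607.64 -150.27   30.54] (np.float64(91.24071657349181), array([ 0., -0., -1.])) [ 0.64 -0.3  -0.74] -0.13556999545727594
```

View pics/c9c.png

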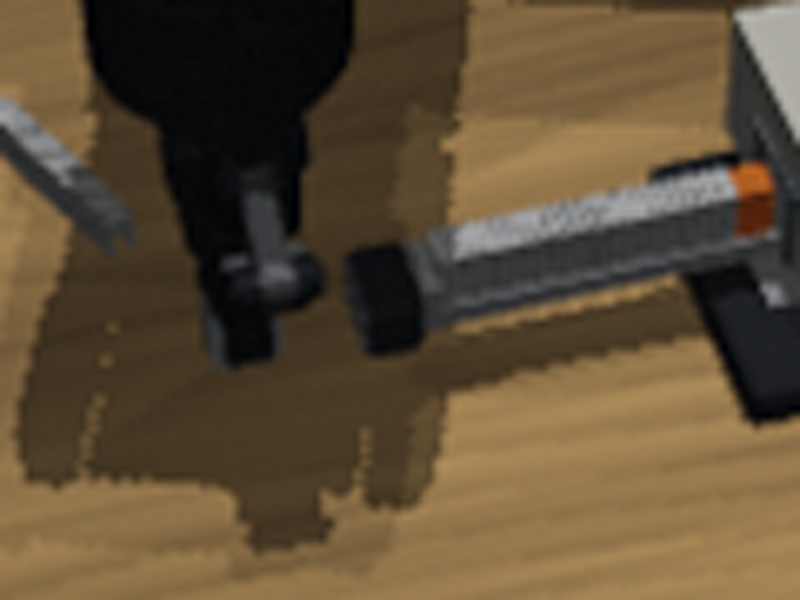

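View pics/w9.png

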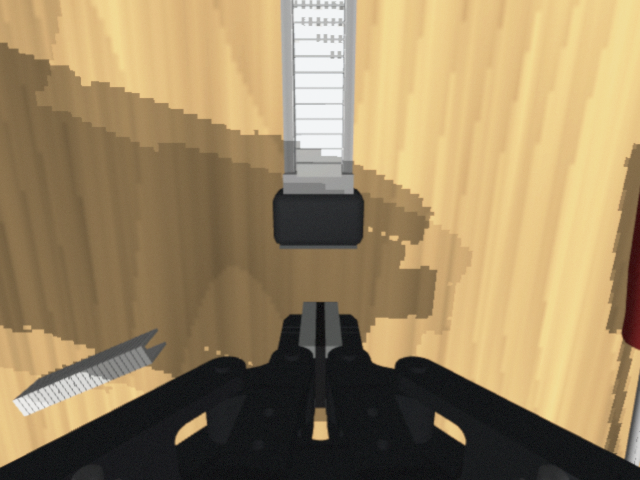

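Emit:
{"api": "arm_command", "payload": {"travel": [[0.004,0,0],[0.005,0,0],[0.005,0,0],[0.003,0,0],[0.002,0,0],[0.001,0,0],[0.001,0,0],[0.001,0,0],[0.001,0,0],[0.001,0,0],[0.001,0,0],[0.001,0,0]], "rotation": [[0,0,0],[0,0,0],[0,0,0],[0,0,0],[0,0,0],[0,0,0],[0,0,0],[0,0,0],[0,0,0],[0,0,0],[0,0,0],[0,0,0]]}}

```text
time: 14.95
eef_pos: [606.8, -124.7, 29.8]
eef_rot: [0.699, 0.715, -0.0, 0.0]
contact_force: [-1.3, -8.7, -1.5]
width: -0.2
```

Emit:
{"api": "arm_command", "payload": {"travel": [[0.001,0,0],[0.001,0,0],[0.002,0,0],[0.002,0,0],[0.002,0,0],[0.002,0,0],[0.002,0,0],[0.002,0,0],[0.002,0,0],[0.002,0,0],[0.001,0,0],[0.001,0,0]], "rotation": [[0,0,0],[0,0,0],[0,0,0],[0,0,0],[0,0,0],[0,0,0],[0,0,0],[0,0,0],[0,0,0],[0,0,0],[0,0,0],[0,0,0]]}}

```text
time: 16.15
eef_pos: [606.4, -105.3, 29.8]
eef_rot: [0.699, 0.715, -0.0, 0.001]
contact_force: [-1.3, -7.4, -1.5]
width: -0.0
```

Run:
```python
from h import *
np.set_printoptions(suppress=True,precision=2)
s,im=cap('wrist','w10');print(s['time'],s['eef_pos'],yaw(s),s['contact_force'],s['width'])
cap('scene','c10');b=cv2.imread('pics/c10.png')
cv2.imwrite('pics/c10c.png',cv2.resize(b[225:315,260:380],(800,600),interpolation=2))
```

```text
16.15 [ 606.38 -105.29   29.81] (np.float64(91.23739891447968), array([ 0., -0., -1.])) [-1.33 -7.43 -1.47] -0.008655432966500566
```

View pics/c10c.png

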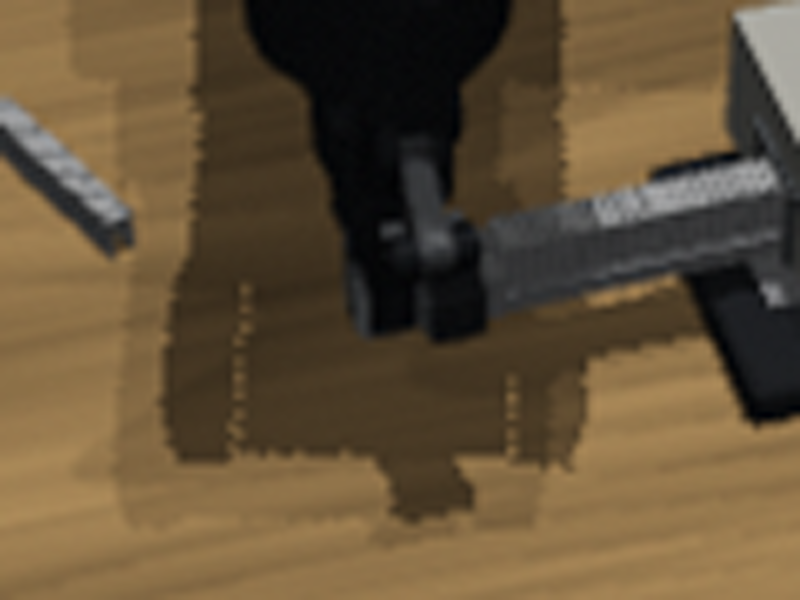

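View pics/w10.png

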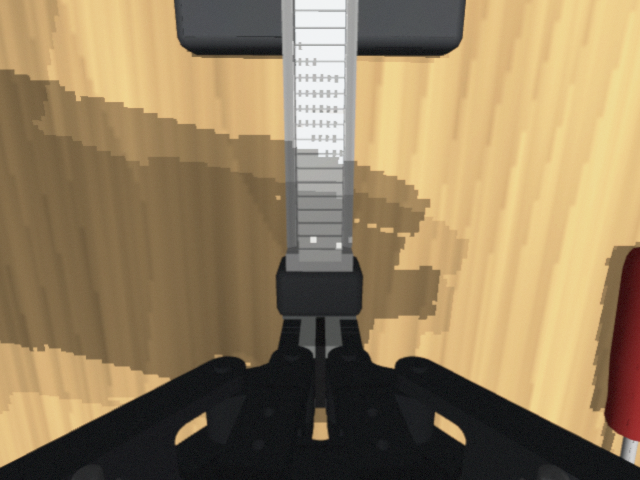

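The strip's tail has gone into the mouth without jamming, at a steady ~7.5 N. I'll continue smoothly.

Emit:
{"api": "arm_command", "payload": {"travel": [[0.002,0,0],[0.003,0,0],[0.003,0,0],[0.003,0,0],[0.003,0,0],[0.003,0,0],[0.003,0,0],[0.003,0,0],[0.003,0,0],[0.003,0,0],[0.003,0,0],[0.003,0,0]], "rotation": [[0,0,0],[0,0,0],[0,0,0],[0,0,0],[0,0,0],[0,0,0],[0,0,0],[0,0,0],[0,0,0],[0,0,0],[0,0,0],[0,0,0]]}}

```text
time: 17.45
eef_pos: [605.7, -70.3, 29.8]
eef_rot: [0.699, 0.715, -0.0, 0.001]
contact_force: [-0.3, -9.0, -0.7]
width: -0.2
```

Emit:
{"api": "arm_command", "payload": {"travel": [[0.003,0,0],[0.003,0,0],[0.003,0,0],[0.003,0,0],[0.003,0,0],[0.003,0,0],[0.003,0,0],[0.003,0,0],[0.003,0,0],[0.002,0,0],[0.001,0,0]], "rotation": [[0,0,0],[0,0,0],[0,0,0],[0,0,0],[0,0,0],[0,0,0],[0,0,0],[0,0,0],[0,0,0],[0,0,0],[0,0,0]]}}

```text
time: 18.55
eef_pos: [605.1, -40.2, 29.8]
eef_rot: [0.699, 0.715, -0.0, 0.001]
contact_force: [-0.6, -9.6, -1.3]
width: 0.1
```

Emit:
{"api": "arm_command", "payload": {"travel": [[0.001,0,0],[0.001,0,0],[0.001,0,0],[0.001,0,0],[0.001,0,0],[0.001,0,0],[0.001,0,0],[0.001,0,0],[0.001,0,0],[0.001,0,0],[0.001,0,0],[0.001,0,0]], "rotation": [[0,0,0],[0,0,0],[0,0,0],[0,0,0],[0,0,0],[0,0,0],[0,0,0],[0,0,0],[0,0,0],[0,0,0],[0,0,0],[0,0,0]]}}

```text
time: 19.75
eef_pos: [604.9, -28.4, 29.8]
eef_rot: [0.699, 0.715, -0.0, 0.001]
contact_force: [-0.1, -9.1, -0.5]
width: -0.2
```

Emit:
{"api": "arm_command", "payload": {"travel": [[0.001,0,0],[0.001,0,0],[0.001,0,0],[0.001,0,0]], "rotation": [[0,0,0],[0,0,0],[0,0,0],[0,0,0]]}}

```text
time: 20.15
eef_pos: [604.8, -24.4, 29.8]
eef_rot: [0.699, 0.715, -0.0, 0.001]
contact_force: [-0.2, -9.8, -1.3]
width: 0.4
```

Emit:
{"api": "arm_command", "payload": {"travel": [[0.001,0,0],[0.001,0,0],[0.001,0,0]], "rotation": [[0,0,0],[0,0,0],[0,0,0]]}}

```text
time: 20.45
eef_pos: [604.7, -21.4, 29.8]
eef_rot: [0.699, 0.715, -0.0, 0.001]
contact_force: [0.1, -9.6, -1.1]
width: 0.1
```

Emit:
{"api": "arm_command", "payload": {"travel": [[0.001,0,0],[0.001,0,0],[0.001,0,0]], "rotation": [[0,0,0],[0,0,0],[0,0,0]]}}

```text
time: 20.75
eef_pos: [604.7, -18.4, 29.8]
eef_rot: [0.699, 0.715, -0.0, 0.001]
contact_force: [0.1, -9.8, -1.4]
width: 0.3
```

Emit:
{"api": "arm_command", "payload": {"travel": [[0.001,0,0],[0.001,0,0]], "rotation": [[0,0,0],[0,0,0]]}}

```text
time: 20.95
eef_pos: [604.6, -16.4, 29.8]
eef_rot: [0.699, 0.715, -0.0, 0.001]
contact_force: [-0.4, -11.3, -1.7]
width: -0.3
```

Emit:
{"api": "arm_command", "payload": {"travel": [[0.001,0,0],[0.001,0,0]], "rotation": [[0,0,0],[0,0,0]]}}

```text
time: 21.15
eef_pos: [604.6, -14.6, 29.8]
eef_rot: [0.699, 0.715, -0.0, 0.001]
contact_force: [-0.2, -12.1, -1.2]
width: -0.2
```

Emit:
{"api": "arm_command", "payload": {"travel": [[0.001,0,0],[0.001,0,0]], "rotation": [[0,0,0],[0,0,0]]}}

```text
time: 21.35
eef_pos: [604.6, -12.7, 29.8]
eef_rot: [0.699, 0.715, -0.0, 0.001]
contact_force: [0.1, -13.0, -0.8]
width: 0.1
```

Emit:
{"api": "arm_command", "payload": {"travel": [[0.001,0,0],[0.001,0,0]], "rotation": [[0,0,0],[0,0,0]]}}

```text
time: 21.55
eef_pos: [604.6, -10.7, 29.8]
eef_rot: [0.699, 0.715, -0.0, 0.001]
contact_force: [-0.4, -12.4, -2.3]
width: 0.7
```

Emit:
{"api": "arm_command", "payload": {"travel": [[0.001,0,0],[0.001,0,0]], "rotation": [[0,0,0],[0,0,0]]}}

```text
time: 21.75
eef_pos: [604.5, -8.7, 29.8]
eef_rot: [0.699, 0.715, -0.0, 0.001]
contact_force: [0.3, -9.9, -1.9]
width: -0.3
```

Emit:
{"api": "arm_command", "payload": {"travel": [[0.001,0,0],[0.001,0,0]], "rotation": [[0,0,0],[0,0,0]]}}

```text
time: 21.95
eef_pos: [604.5, -6.5, 29.8]
eef_rot: [0.699, 0.715, -0.0, 0.001]
contact_force: [0.7, -10.4, -0.7]
width: 0.4
```

Emit:
{"api": "arm_command", "payload": {"travel": [[0.001,0,0],[0.001,0,0],[0.001,0,0]], "rotation": [[0,0,0],[0,0,0],[0,0,0]]}}

```text
time: 22.25
eef_pos: [604.4, -3.5, 29.8]
eef_rot: [0.699, 0.715, -0.0, 0.001]
contact_force: [0.6, -10.6, -1.0]
width: -0.1
```

Emit:
{"api": "arm_command", "payload": {"travel": [[0.0005,0,0],[0.0005,0,0]], "rotation": [[0,0,0],[0,0,0]]}}

```text
time: 22.45
eef_pos: [604.4, -2.4, 29.8]
eef_rot: [0.699, 0.715, -0.0, 0.001]
contact_force: [0.1, -9.8, -0.1]
width: -0.1
```

Emit:
{"api": "arm_command", "payload": {"travel": [[0.0005,0,0],[0.0005,0,0]], "rotation": [[0,0,0],[0,0,0]]}}

```text
time: 22.65
eef_pos: [604.4, -1.3, 29.8]
eef_rot: [0.699, 0.715, -0.0, 0.001]
contact_force: [1.0, -7.5, -1.3]
width: 0.0
```

Emit:
{"api": "arm_command", "payload": {"travel": [[0.0005,0,0]], "rotation": [[0,0,0]]}}

```text
time: 22.75
eef_pos: [604.3, -0.8, 29.8]
eef_rot: [0.699, 0.715, -0.0, 0.001]
contact_force: [0.1, -10.0, -1.6]
width: -0.1
```

Emit:
{"api": "arm_command", "payload": {"travel": [[0.0005,0,0]], "rotation": [[0,0,0]]}}

```text
time: 22.85
eef_pos: [604.3, -0.3, 29.8]
eef_rot: [0.699, 0.715, -0.0, 0.001]
contact_force: [-0.5, -10.1, -0.5]
width: 0.0
```

Emit:
{"api": "arm_command", "payload": {"travel": [[0.0005,0,0]], "rotation": [[0,0,0]]}}

```text
time: 22.95
eef_pos: [604.3, 0.1, 29.8]
eef_rot: [0.699, 0.715, -0.0, 0.001]
contact_force: [0.2, -9.4, -1.2]
width: -0.3
```

Emit:
{"api": "arm_command", "payload": {"travel": [[0.0003,0,0],[0,0,0]], "rotation": [[0,0,0],[0,0,0]]}}

```text
time: 23.15
eef_pos: [604.3, 0.5, 29.8]
eef_rot: [0.699, 0.715, -0.0, 0.001]
contact_force: [0.1, -8.8, -0.9]
width: 0.1
```

Emit:
{"api": "arm_command", "payload": {"travel": [[0.0003,0,0],[0,0,0]], "rotation": [[0,0,0],[0,0,0]]}}

```text
time: 23.35
eef_pos: [604.3, 0.5, 29.8]
eef_rot: [0.699, 0.715, -0.0, 0.001]
contact_force: [0.1, -11.9, -1.7]
width: -0.0
```

Emit:
{"api": "arm_command", "payload": {"travel": [[0.0003,0,0],[0,0,0]], "rotation": [[0,0,0],[0,0,0]]}}

```text
time: 23.55
eef_pos: [604.3, 0.6, 29.8]
eef_rot: [0.699, 0.715, -0.0, 0.001]
contact_force: [0.0, -13.2, -1.5]
width: -0.2
```

Force climbs with no motion, so this is the hard stop (+0.5), about 2 mm past the catch position. I'll back off gently; the force should vanish if it's latched.

Emit:
{"api": "arm_command", "payload": {"travel": [[-0.0005,0,0],[-0.0005,0,0],[-0.0005,0,0],[-0.0005,0,0],[-0.0005,0,0],[-0.0005,0,0],[-0.0005,0,0],[-0.0005,0,0]], "rotation": [[0,0,0],[0,0,0],[0,0,0],[0,0,0],[0,0,0],[0,0,0],[0,0,0],[0,0,0]]}}

```text
time: 24.35
eef_pos: [604.0, -1.6, 29.8]
eef_rot: [0.699, 0.715, 0.0, -0.0]
contact_force: [0.4, 0.2, 0.3]
width: 0.0
```

The force is zero after backing off 2 mm, so the catch holds. Now I'll retreat and look.

Emit:
{"api": "arm_command", "payload": {"travel": [[-0.003,0,0],[-0.006,0,0],[-0.012,0,0],[-0.02,0,0],[-0.03,0,0],[-0.02,0,-0.02],[0,0,-0.04],[0,0,-0.04],[0,0,-0.04],[0,0,-0.03],[0,0,0],[0,0,0]], "rotation": [[0,0,0],[0,0,0],[0,0,0],[0,0,0],[0,0,0],[0,0,0],[0,0,0],[0,0,0],[0,0,0],[0,0,0],[0,0,0],[0,0,0]]}}

```text
time: 25.55
eef_pos: [605.9, -93.5, 200.1]
eef_rot: [0.7, 0.715, 0.0, 0.0]
contact_force: [0.3, -0.2, -0.6]
width: -0.1
```

Run:
```python
from h import *
np.set_printoptions(suppress=True,precision=2)
s,im=cap('wrist','w11');print(s['time'],s['eef_pos'],yaw(s),s['contact_force'])
b=np.radians(90)
cap('scene','c11');cap('side','s11')
```

```text
25.55 [605.88 -93.47 200.07] (np.float64(91.21476668403558), array([ 0., -0., -1.])) [ 0.26 -0.16 -0.57]
```

View pics/w11.png

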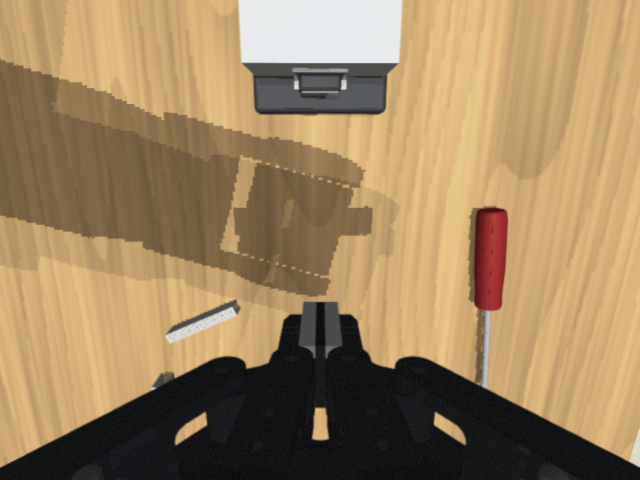

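View pics/c11.png

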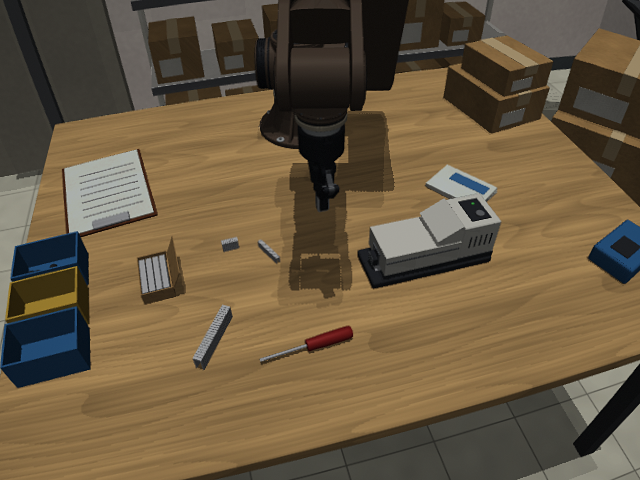

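The rail stayed home more than 1 s after release, with the thumb pad standing just proud of the head at (320,85) in the wrist view. The stapler, stub, driver and carton look unmoved. Handing in.

```bash
python3 -c "
from plant import robot
print(robot.sign_off(), robot.observe()['time'])"
```

```text
the job is handed in; nothing more can be done
the job is handed in; nothing more can be done
```

The full strip is loaded and the rail is shut and holding on its catch. The job was handed in at about 25.7 s of the 64 s allowed.

- **Loading:** I took the middle-sized strip (measured about 96 mm) and pressed the follower back about 14 mm with its tail, at about 3.8 N. I then lowered it level behind the nose plate until it met the channel floor. Leg-tip height came out at 33.9 mm against the stated 34, with about 9 N of contact, and then I let go.
- **Closing:** I pushed the thumb pad slowly with shut fingers. The highest reading was 13 N over the catch and 13.2 N at the hard stop.
- **Last checks:** Force fell to zero after backing off about 2 mm, and the rail was still home more than 1 s later with the arm clear. In the scene picture the stub and the other desk items look unmoved.
- **Not confirmed:** No click could be heard or read directly. The catch is inferred from the hard stop and from the rail staying shut. I compared the other items by eye, not by measurement. Once the rail was home, the strip inside could no longer be seen.

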